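Stack the tote of ivory handles on the tote of black handles

ROBOT

A 7-joint arm with a two-finger parallel gripper is mounted at the origin on the work surface. World frame = base frame: x ahead of the robot, y to its left, z up, the work surface at z = 0. Lengths are in m, angles in rad, forces in N, time in s.
With the tool pointing down it reaches from about 0.375 to 0.925 m from the base axis. Payload 3.1 kg.
Tool frame: the origin (TCP) lies on the centre line of the jaws, within the pads' length; the fingertips stand 14 mm ahead of it and the grasp point (between the pads) lies 5 mm behind it; z points along the fingers, y is the direction in which the jaws open and shut (so a half turn about z gives the same grasp; the last joint's range is limited). The gripper opens to 85 mm and grips with 20 to 120 N. Pads are 22 mm wide; open, the fingers measure 114 mm over their backs; the gripper's body (76 mm by 85 mm) begins 54 mm behind the grasp point. The pads swing forward as they close: fully open they stand 13 mm farther back than shut.
Start: joints at [-1.346, 0.383, 0.044, 1.598, -0.018, 1.161, -0.05], TCP at [0.206, 0.616, 0.245] pointing down, gripper open.
Joint ranges: [-2.61, 2.61], [-0.41, 2.15], [-1.48, 1.57], [0, 2.5], [-1.57, 4.71], [0.05, 1.97], [-2.85, 2.85]. Speed limits (rad/s): [2.79, 2.79, 3.14, 3.14, 3.14, 3.14, 3.14].

INTERFACE

Orientations are given as [roll, pitch, yaw] about the fixed x, y, z axes, in that order (R = Rz(yaw) Ry(pitch) Rx(roll)).
In Python, from station import observe, camera, hand_in, spot_in, pinpoint gives the robot as it stands. The module is installed in compiled form; this text tells all that it offers.
- The arm moves only by the shell command python3 -m jog 'ROWS' [FORCE]. ROWS is JSON, a list of rows, each an object of numbers: "jaw": the opening, from -1 (shut) to 1 (fully open); "x", "y", "z": the shift along the tool's x, y, z normalised to -1 to 1, where 1 is 8 cm; "yaw": the turn about the tool's z normalised to -1 to 1, where 1 is 90 degrees. In form: [{"jaw": .., "x": .., "y": .., "z": .., "yaw": ..}, ...]. A call has 1 to 5 rows; each row is the pose to reach, as a shift and turn from the pose commanded when the call began, along the tool's axes at that moment; what a row does not reach only later rows make up. A row lasts 1/10 s, in which the tool goes at most 50 mm and 8.59 degrees, less where a joint would pass 70% of its speed; a pose out of reach is approached as far as the arm can. A call with a number of a shift or a turn outside -1 to 1 is refused whole. A call with a gripper value outside its range is refused whole. The fingers move at their own pace and stop on an object; FORCE is the grip in N (left out, the last holds). Time passes only in rows, so rows that repeat a pose let the fingers close. It gives the time, the measured TCP pose, the force and the opening at its end, in the units of the state.
- observe(): the state, without advancing time (a new reading comes with each control period).
- camera(name): name is "side" or "top" or "wrist"; returns a dict with "image" (384x512x3 uint8, red, green, blue), "intrinsics" (3x3 intrinsics, pixels), "position" and "rotation" of the camera in the world. Camera axes: x right, y down, z forward; pixel columns grow to the right and rows downward; lengths in m; the calibration is good to about 2 mm. The wrist camera is an equidistant fisheye: a pixel r from the principal point sees the ray r / f radians off the axis. A picture is of the moment at which its call begins. There is no depth.
- hand_in(): hands the job in, once; it reports no verdict.
Trained networks look in a picture, given as the dict that the camera call returned (one of the last four; its "shot" number tells which), for a name from the list of things; names that differ only in an ending like _2 or _b are one class to them, and where a whole thing is asked for, a point or a joint stands for the part that bears it (a point fixed in the world has none). Each returns a list of dicts, best first, with "confidence" (0 to 1); they miss things now and then, are a little off and sometimes report something else, mostly with a low value. They report only what shows in the picture. A call takes as long as a camera call. They do not tell look-alikes from the thing itself.
- spot_in(label, picture): "pixel" ([column, row] in pixels, amid what is visible of it).
- pinpoint(label, picture): "pixel" ([column, row] in pixels: a listed point, or the origin of a listed thing).
The state is a dict: "t": time; "q": joint angles; "joint_vel": joint speeds; "tau": joint torques, N m; "ee_pos": TCP position; "ee_rot": TCP orientation; "wrist_force": force on the tool from outside, world axes, zero at the start; "wrist_torque": the same for the moment, N m; "opening": finger opening in m.
Only numpy, scipy, OpenCV 4.12 (cv2) and the standard library are available. Lean on these libraries where they do the work, as an engineer would, in place of code of your own. Each camera call takes 0.05 s, during which the arm holds its last target.

TASK

Pick up the stack-nest tote of ivory handles and stack it on the tote of black handles: turn it so that the two yellow ends face opposite ways and it stands level on the ledges inside the lower tote's rim, instead of nesting down on to the parts. Lower it gently into place and let go; keep all the handles in their totes, leave the lower tote standing where it is, and do not disturb the other things on the bench.

Things in the scene. Friction and masses are not known exactly. Their poses are not given: they have to be found in the camera images.
- bottom_centre (a point): Middle of the lower tote, which stays on the bench: blue plastic stack-nest tote, 200 (x) x 140 (y) x 75 (z) mm over its rim, holding three black handles, about 300 g, standing loose. The point is half-way up, 37.5 mm above its underside. x points to its yellow end, z up. Walls 3 mm, leaning out upwards; base outside 169 x 109 mm, mouth inside 180 x 120 mm; floor 3 mm.
- upper_centre (a point): Middle of the tote to be stacked: same kind and size as the lower one, holding two ivory handles, 200 to 340 g in all. Point half-way up, 37.5 mm above its underside; x to its yellow end, z up. Facing as the lower tote it nests: its grooves swallow the pillars. Facing the opposite way its base rests on the four ledges, 67 mm above the lower underside, with about 5 mm play each way.
- upper_rim_left (a point): Top of the rim of the tote to be stacked, middle of its +y long side (65 mm from its middle; the other long side is alike). The rim is an upright band 10 mm thick, 16 mm deep, vertical on both faces: pinch it with one finger inside and one outside. From 25 mm on the blue-end side of this point to 51 mm on the yellow side the inner wall is free down to the handles on the floor.
- upper_yellow (a point): Middle of the top of the yellow end rim of the tote to be stacked: 95 mm from its middle along its x, at rim height (75 mm). Only this short end's rim is yellow, with a white label card on the wall below it; the other three sides are blue. At the start the totes stand side by side, not yet facing opposite ways.
- bottom_yellow (a point): Middle of the top of the yellow end rim of the lower tote: 95 mm from its middle along its x, at rim height (75 mm).
- bottom_ledge (a point): One of the four ledges in the lower tote (each tote has them): flat tops of hollow pillars inside both long walls, 8 mm below the rim top, 16 mm wide, reaching 15 mm in from the wall. They stand 64 mm from the middle towards the yellow end and 37 mm towards the blue end, on both sides. Outside, behind each pillar, is a groove of the same shape, open at the base.
- upper: The tote to be stacked as a whole: origin at the centre of its underside, axes as upper_centre.
- caliper_centre (a point): Middle of a digital caliper lying on the bench, 235 mm long, steel with a black display: leave it alone.
- spare_centre (a point): Middle of a single black handle lying on the bench: leave it alone.
- balance: Bench balance, cream case with a blue pan and 160 mm high blue wind screens on three sides, about 250 mm square, fixed to the bench; origin at the centre of its foot. Leave it alone.
- empties: Two empty totes of the same kind nested together, 200 x 140 x 98 mm, fixed; origin at the centre of the underside. Leave them alone.
- black1_centre (a point): Middle of one black moulded cabinet handle (a U of 92 x 28 x 11 mm, 35 g) lying loose in the lower tote.
- black2_centre (a point): Middle of one black moulded cabinet handle (a U of 92 x 28 x 11 mm, 35 g) lying loose in the lower tote.
- black3_centre (a point): Middle of one black moulded cabinet handle (a U of 92 x 28 x 11 mm, 35 g) lying loose across the other two in the lower tote.
- ivory1_centre (a point): Middle of one ivory moulded cabinet handle (a U of 92 x 28 x 11 mm, 35 g) lying loose in the tote to be stacked.
- ivory2_centre (a point): Middle of one ivory moulded cabinet handle (a U of 92 x 28 x 11 mm, 35 g) lying loose in the tote to be stacked.
Mind the look-alikes: they are no part of the job. Leave any purple look-alike of the part that bears bottom_centre alone.

How it is judged:
At the end, for the whole second after the job is handed in: Upper tote released, at rest and level (0.06 rad) on the ledges: base 63 to 71 mm above the lower underside, middles within 12 mm, yellow ends opposite. Lower tote flat on the bench within 50 mm of its start. All five handles still in their totes (z of upper_centre in the frame of bottom_centre between 0.063 and 0.071 m and horizontal distance between upper_centre and bottom_centre below 0.012 m and x of upper_yellow in the frame of bottom_centre below -0.07 m and angle between upper_centre's own z axis and vertical below 0.06 rad and angle between bottom_centre's own z axis and vertical below 0.04 rad and height (world z) of bottom_centre below 0.042 m and distance of bottom_centre from where it was at the start of the episode below 0.05 m and linear speed of upper below 0.02 m/s and x of black1_centre in the frame of bottom_centre between -0.085 and 0.085 m and y of black1_centre in the frame of bottom_centre between -0.055 and 0.055 m and z of black1_centre in the frame of bottom_centre between -0.04 and 0.025 m and x of black2_centre in the frame of bottom_centre between -0.085 and 0.085 m and y of black2_centre in the frame of bottom_centre between -0.055 and 0.055 m and z of black2_centre in the frame of bottom_centre between -0.04 and 0.025 m and x of black3_centre in the frame of bottom_centre between -0.085 and 0.085 m and y of black3_centre in the frame of bottom_centre between -0.055 and 0.055 m and z of black3_centre in the frame of bottom_centre between -0.04 and 0.025 m and x of ivory1_centre in the frame of upper_centre between -0.085 and 0.085 m and y of ivory1_centre in the frame of upper_centre between -0.055 and 0.055 m and z of ivory1_centre in the frame of upper_centre between -0.04 and 0.025 m and x of ivory2_centre in the frame of upper_centre between -0.085 and 0.085 m and y of ivory2_centre in the frame of upper_centre between -0.055 and 0.055 m and z of ivory2_centre in the frame of upper_centre between -0.04 and 0.025 m); the robot touches nothing.
It fails at once if The upper tote is dropped or slammed on to the lower one (faster than 0.4 m/s within about 25 mm of its seat) (z of upper_centre in the frame of bottom_centre below 0.092 m and horizontal distance between upper_centre and bottom_centre below 0.05 m and linear speed of upper above 0.4 m/s).
It fails at once if The caliper or the spare handle is shifted by more than 30 mm (distance of any of caliper_centre, spare_centre from where it was at the start of the episode above 0.03 m).
It fails at once if The balance or the nested empties are struck (more than 8 N) (contact force between any of balance, empties and anything else above 8 N).
It also fails if it takes over 38 s, if anything falls off the work surface, if the arm or the gripper's body presses on something with over 40 N, if the wrist force passes 120 N, or if a joint passes its speed limit or range.

## Working session

There is one attempt and no reset: what is moved stays moved. The work goes in short steps, Python scripts to look and compute and a shell command to move; the robot and the scene stay as the last step left them, time stands still between calls to the robot, and variables do not carry over. Pictures are saved under pics/ and viewed, and the job is handed in when it is done.

```bash
mkdir -p pics
cat > h.py <<'E'
import numpy as np, cv2, json
from station import observe, camera, hand_in, spot_in, pinpoint
def save(c,n,scale=1.5):
    im=cv2.cvtColor(c["image"],cv2.COLOR_RGB2BGR)
    cv2.imwrite(f"pics/{n}.png",cv2.resize(im,None,fx=scale,fy=scale))
def ray(c,px,fish=False):
    K=np.array(c["intrinsics"]);d=np.array([(px[0]-K[0,2])/K[0,0],(px[1]-K[1,2])/K[1,1],1.])
    if fish:
        r=np.hypot(d[0],d[1]);
        d=np.array([d[0]/r*np.sin(r),d[1]/r*np.sin(r),np.cos(r)]) if r>1e-9 else np.array([0,0,1.])
    R=np.array(c["rotation"]);
    return np.array(c["position"]),R@d
def atz(c,px,z,fish=False):
    p,d=ray(c,px,fish);return p+d*(z-p[2])/d[2]
def proj(c,P):
    K=np.array(c["intrinsics"]);R=np.array(c["rotation"]);v=R.T@(np.array(P)-np.array(c["position"]))
    return [K[0,0]*v[0]/v[2]+K[0,2],K[1,1]*v[1]/v[2]+K[1,2]]
E
python3 - <<'E'
from h import *
o=observe();print({k:np.round(v,3).tolist() for k,v in o.items()})
Z={"upper_centre":.0375,"bottom_centre":.0375,"upper_rim_left":.075,"upper_yellow":.075,"bottom_yellow":.075,"caliper_centre":.005,"spare_centre":.005,"balance":0,"empties":0}
for n in ["top","side"]:
    c=camera(n);save(c,n+"0");print(n,np.round(c["position"],3),np.round(c["rotation"],3).tolist())
    for l,z in Z.items():
        for r in pinpoint(l,c)[:3]:print(n,l,round(r["confidence"],2),np.round(r["pixel"],1),np.round(atz(c,r["pixel"],z),3))
E
```

```text
{'t': 0.0, 'q': [-1.346, 0.384, 0.044, 1.6, -0.018, 1.161, -0.05], 'joint_vel': [0.001, -0.0, 0.002, -0.001, -0.0, 0.001, 0.001], 'tau': [0.0, -43.345, 1.025, -24.952, 0.01, 0.011, -0.0], 'ee_pos': [0.206, 0.616, 0.244], 'ee_rot': [-3.139, 0.0, 2.819], 'wrist_force': [-0.036, 1.136, 0.03], 'wrist_torque': [-0.009, 0.029, 0.004], 'opening': 0.085}
top [ 0.502 -0.023  1.434] [-3.061, 0.009, -1.6]Traceback (most recent call last):
  File "<stdin>", line 7, in <module>
  File "h.py", line 14, in atz
    p,d=ray(c,px,fish);return p+d*(z-p[2])/d[2]
                                           ~^^^
IndexError: invalid index to scalar variable.
```

Rotation is given as roll/pitch/yaw.

```bash
sed -i 's/R=np.array(c\["rotation"\])/R=Rot.from_euler("xyz",c["rotation"]).as_matrix()/; 1a from scipy.spatial.transform import Rotation as Rot' h.py
python3 - <<'E'
from h import *
Z={"upper_centre":.0375,"bottom_centre":.0375,"upper_rim_left":.075,"upper_yellow":.075,"bottom_yellow":.075,"caliper_centre":.005,"spare_centre":.005,"balance":0,"empties":0}
for n in ["top","side"]:
    c=camera(n);save(c,n+"0");print(n,np.round(c["position"],3),np.round(c["rotation"],3).tolist())
    for l,z in Z.items():
        for r in pinpoint(l,c)[:3]:print(n,l,round(r["confidence"],2),np.round(r["pixel"],1),np.round(atz(c,r["pixel"],z),3))
E
```

```text
top [ 0.502 -0.023  1.434] [-3.061, 0.009, -1.6]
top upper_centre 0.6 [196.3 240.2] [0.475 0.165 0.038]
top bottom_centre 0.81 [142.2 140.6] [0.794 0.331 0.038]
top bottom_centre 0.61 [302.  213.3] [ 0.549 -0.166  0.038]
top upper_rim_left 0.7 [173.  241.1] [0.475 0.231 0.075]
top upper_yellow 0.81 [190.1 204.6] [0.584 0.177 0.075]
top bottom_yellow 0.86 [109.6 140.3] [0.79  0.422 0.075]
top bottom_yellow 0.61 [290.2 187.1] [ 0.629 -0.13   0.075]
top caliper_centre 0.53 [274.6 202.3] [ 0.588 -0.084  0.005]
top spare_centre 0.42 [285.8 141.2] [ 0.785 -0.126  0.005]
top balance 0.65 [411.6 213.5] [ 0.539 -0.52   0.   ]
top empties 0.65 [ 90.1 215.5] [0.563 0.511 0.   ]
top empties 0.4 [287.8 185. ] [ 0.643 -0.128  0.   ]
side [ 0.219 -0.898  0.928] [-2.282, -0.021, -0.383]
side upper_centre 0.78 [208. 175.] [0.491 0.161 0.037]
side bottom_centre 0.76 [269.  131.1] [0.781 0.33  0.037]
side bottom_centre 0.63 [258.2 238.1] [ 0.541 -0.155  0.038]
side bottom_centre 0.47 [195.3 126.1] [0.532 0.458 0.037]
side upper_rim_left 0.86 [195.9 157.2] [0.469 0.219 0.075]
side upper_rim_left 0.3 [202.8 174.1] [0.466 0.126 0.075]
side upper_yellow 0.68 [230.7 159.1] [0.573 0.169 0.075]
side bottom_yellow 0.91 [285.9 216.3] [ 0.632 -0.137  0.075]
side bottom_yellow 0.77 [261.4 107.5] [0.794 0.44  0.075]
side bottom_yellow 0.16 [321.1 360.7] [ 0.521 -0.55   0.075]
side caliper_centre 0.95 [293.5 173.1] [0.778 0.107 0.005]
side spare_centre 0.52 [327.4 218.3] [ 0.781 -0.128  0.005]
side balance 0.65 [322.6 361.7] [ 0.55  -0.522  0.   ]
side empties 0.91 [197.1 125.6] [0.552 0.516 0.   ]
side empties 0.21 [197.5 157.3] [0.497 0.315 0.   ]
```

View pics/top0.png

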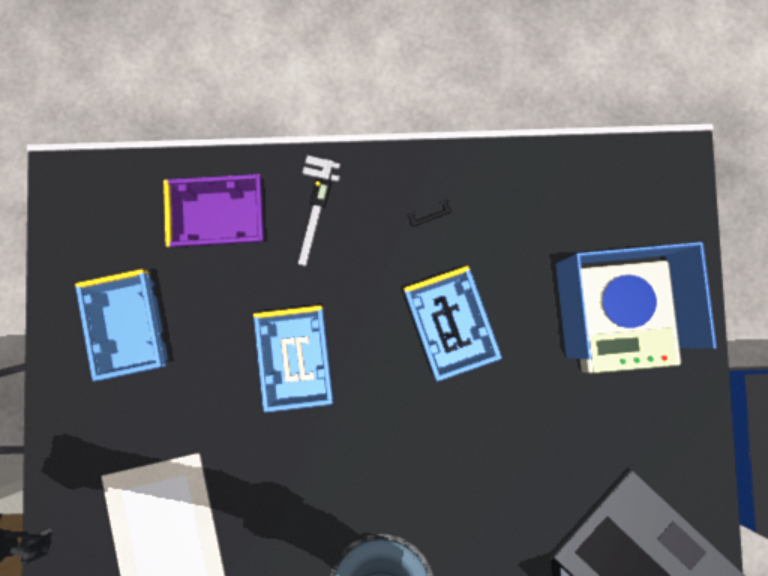

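View pics/side0.png

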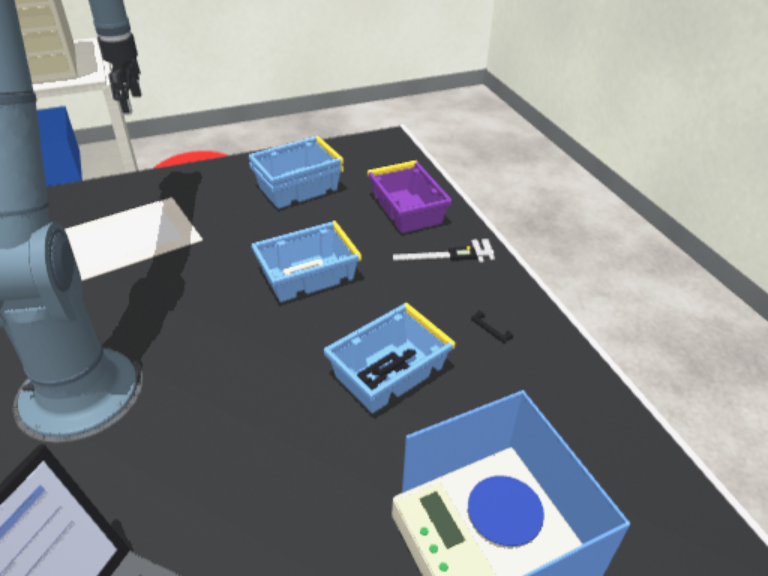

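The candidates, in top-picture pixels at the 768-wide scale:
- **Ivory tote (292,358):** open tote with 2 ivory handles. This is the one to pick up.
- **Black-handle tote (452,322):** the lower tote.
- **Nested empties (120,325):** leave alone.
- **Purple tote (214,210):** look-alike, leave alone.

I'll fit the rims in close crops.

Run:
```python
from h import *
c=camera("top");im=cv2.cvtColor(c["image"],cv2.COLOR_RGB2BGR)
a=cv2.resize(im[195:285,155:235],None,fx=6,fy=6,interpolation=cv2.INTER_CUBIC)[:, :]
b=cv2.resize(im[170:260,260:340],None,fx=6,fy=6,interpolation=cv2.INTER_CUBIC)
cv2.imwrite("pics/crops.png",cv2.resize(np.hstack([a,b]),(800,450)))
hsv=cv2.cvtColor(im,cv2.COLOR_BGR2HSV)
m=((((hsv[...,0]>90)&(hsv[...,0]<120))|((hsv[...,0]>20)&(hsv[...,0]<35)))&(hsv[...,1]>80)&(hsv[...,2]>150)).astype(np.uint8)
def rim(x,y,yaw):
    t=np.array([[.1,.07],[-.1,.07],[-.1,-.07],[.1,-.07]]);R=np.array([[np.cos(yaw),-np.sin(yaw)],[np.sin(yaw),np.cos(yaw)]])
    return t@R.T+[x,y]
from scipy.optimize import minimize
g=cv2.GaussianBlur(im,(0,0),.6)
for nm,(r0,r1,c0,c1),x0 in [("upper",(195,285,155,235),(.48,.165,.08)),("lower",(170,260,260,340),(.548,-.16,.35))]:
    S=8
    mm=m[r0:r1,c0:c1].copy()
    cs,_=cv2.findContours(mm,0,2);full=np.zeros_like(mm);cv2.drawContours(full,[cv2.convexHull(max(cs,key=cv2.contourArea))],-1,1,-1)
    F=cv2.resize(full.astype(np.float32),None,fx=S,fy=S,interpolation=cv2.INTER_LINEAR)>.5
    def cost(p):
        P=np.array([proj(c,[*q,.075]) for q in rim(*p)]);P=(P-[c0,r0]+.5)*S
        A=np.zeros(F.shape,np.uint8);cv2.fillPoly(A,[np.round(P*16).astype(np.int32)],1,shift=4)
        return (A.astype(bool)^F).mean()
    best=min((minimize(cost,np.array(x0)+np.array(d),method="Nelder-Mead",options=dict(initial_simplex=np.array(x0)+np.array(d)+np.array([[0,0,0],[.01,0,0],[0,.01,0],[0,0,.1]]))) for d in [(0,0,0),(.005,-.005,-.05),(-.005,.005,.05)]),key=lambda r:r.fun)
    print(nm,np.round(best.x,4),best.fun, [np.round(proj(c,[*q,.075]),1).tolist() for q in rim(*best.x)])
```

```text
upper [0.4803 0.1649 0.0922] 0.012513020833333333 [[168.3, 208.8], [175.3, 274.7], [221.4, 269.1], [213.9, 203.2]]
lower [ 0.5431 -0.1602  0.3123] 0.013094618055555556 [[268.4, 191.7], [290.8, 253.9], [334.4, 238.3], [311.6, 176.4]]
```

View pics/crops.png

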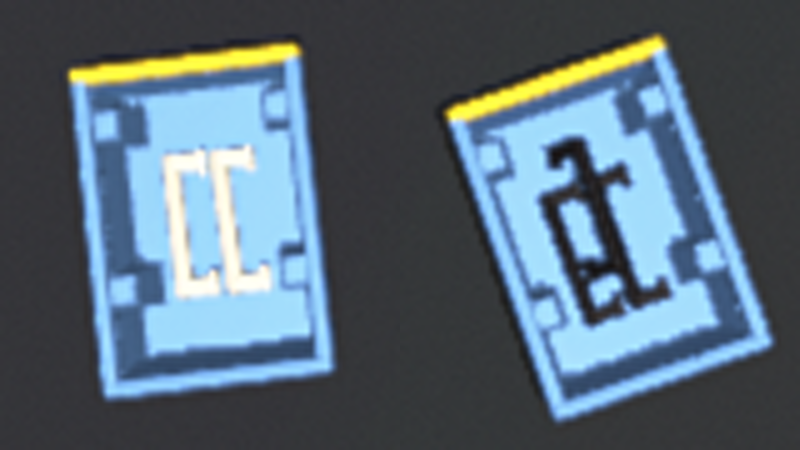

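Both rims fit to within about 1 px. The upper tote is at (0.480, 0.165) with yaw 5.3°, and the lower is at (0.543, -0.160) with yaw 17.9°. My plan is to grip the upper tote's -y long side with tool yaw about 185°, then turn it about -167°. I'll travel there first.

```bash
python3 -m jog '[{"jaw":1,"x":-0.5,"y":-0.45,"z":0,"yaw":0},{"jaw":1,"x":-1,"y":-0.93,"z":0,"yaw":0},{"jaw":1,"x":-1,"y":-0.93,"z":0,"yaw":0}]' 100
```

```text
t: 1.45
ee_pos: [0.264, 0.5139, 0.2447]
ee_rot: [-3.137, 0.004, 2.809]
wrist_force: [0.5, -0.2, 0.4]
opening: 0.0855
```

```bash
python3 -m jog '[{"jaw":1,"x":-0.5,"y":-0.45,"z":0,"yaw":0},{"jaw":1,"x":-1,"y":-0.93,"z":0,"yaw":0},{"jaw":1,"x":-1,"y":-0.93,"z":0,"yaw":0}]'; python3 -m jog '[{"jaw":1,"x":-0.5,"y":-0.45,"z":0,"yaw":0},{"jaw":1,"x":-1,"y":-0.93,"z":0,"yaw":0},{"jaw":1,"x":-1,"y":-0.93,"z":0,"yaw":0}]'
```

```text
t: 1.75
ee_pos: [0.3153, 0.4182, 0.2452]
ee_rot: [-3.139, 0.003, 2.809]
wrist_force: [0.1, 0.2, 0.3]
opening: 0.0852
t: 2.05
ee_pos: [0.3667, 0.3226, 0.2454]
ee_rot: [-3.14, 0.002, 2.809]
wrist_force: [0.4, 0.9, 1.0]
opening: 0.0856
```

```bash
python3 -m jog '[{"jaw":1,"x":-0.5,"y":-0.45,"z":0,"yaw":0},{"jaw":1,"x":-1,"y":-0.93,"z":0,"yaw":0},{"jaw":1,"x":-1,"y":-0.93,"z":0,"yaw":-0.09},{"jaw":1,"x":-1,"y":-0.93,"z":0,"yaw":-0.18},{"jaw":1,"x":-1,"y":-0.93,"z":0,"yaw":-0.26}]'
python3 - <<'E'
from h import *
o=observe();print(o["ee_pos"],o["ee_rot"],o["q"])
c=camera("wrist");save(c,"w1")
yw=o["ee_rot"][2];d=np.array([.486,.100])-np.array(o["ee_pos"][:2])
print("x,y units",(d@[np.cos(yw),np.sin(yw)])/.08,(d@[np.sin(yw),-np.cos(yw)])/.08,"yaw",-(np.degrees((.0922+np.pi-yw+np.pi)%(2*np.pi)-np.pi))/90)
print(c["position"],c["intrinsics"])
for l,z in [("upper_rim_left",.075),("upper_yellow",.075),("upper_centre",.0375)]:
  for r in pinpoint(l,c)[:2]:print(l,r,atz(c,r["pixel"],z,True))
E
```

```text
t: 2.55
ee_pos: [0.4157, 0.2326, 0.2456]
ee_rot: [3.141, 0.0, -3.053]
wrist_force: [-0.2, 1.3, 0.2]
opening: 0.0854
[0.41572763 0.23259361 0.24561872] [ 3.14072015e+00  4.47057634e-04 -3.05258120e+00] [-0.88649935  0.0435546   0.29919147  2.01482393 -0.01514288  1.08438422
  1.07930141]
x,y units -0.7275924553698339 -1.7289434684725216 yaw -0.0020298946434785118
[0.34148961 0.22650116 0.37419635] [[297.31863964   0.         253.18061716]
 [  0.         297.31863964 196.38067163]
 [  0.           0.           1.        ]]
upper_rim_left {'pixel': [250.0, 231.9], 'confidence': 0.97} [0.47428914 0.23520125 0.075     ]
upper_yellow {'pixel': [196.5, 300.8], 'confidence': 0.73} [0.5763523  0.17634648 0.075     ]
upper_centre {'pixel': [193.1, 222.8], 'confidence': 0.81} [0.48553007 0.16502955 0.0375    ]
```

View pics/w1.png

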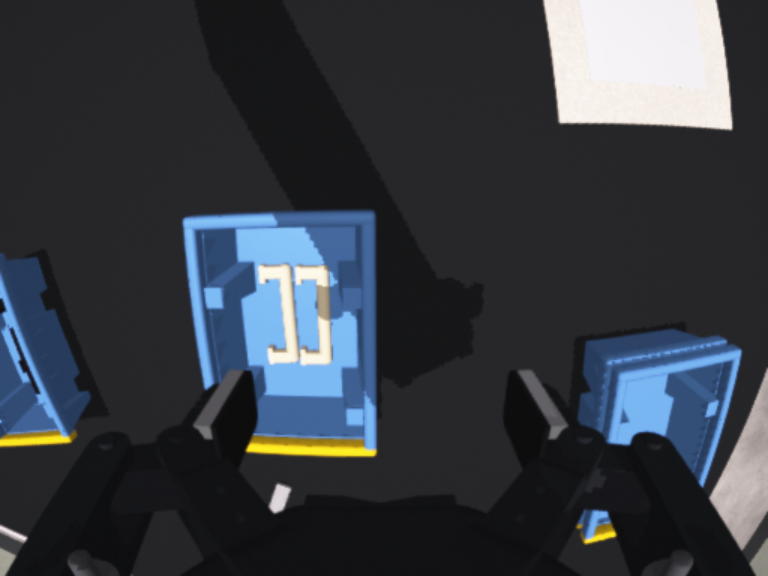

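The wrist view shows the ivory tote (280,330) with the jaws still to its left and the yaw already right. Next I'll move over its -y rim and look again.

```bash
python3 -m jog '[{"jaw":1,"x":-0.36,"y":-0.5,"z":0,"yaw":0},{"jaw":1,"x":-0.73,"y":-1,"z":0,"yaw":0}]'; python3 -m jog '[{"jaw":1,"x":0,"y":-0.4,"z":0.4,"yaw":0},{"jaw":1,"x":0,"y":-0.73,"z":0.9,"yaw":0},{"jaw":1,"x":0,"y":-0.73,"z":0.9,"yaw":0},{"jaw":1,"x":0,"y":-0.73,"z":0.9,"yaw":0}]'
python3 - <<'E'
from h import *
o=observe();print(o["ee_pos"],o["ee_rot"])
c=camera("wrist");save(c,"w2")
print(c["position"],c["rotation"])
for l,z in [("upper_rim_left",.075),("upper_yellow",.075),("upper_centre",.0375)]:
  for r in pinpoint(l,c)[:2]:print(l,r,atz(c,r["pixel"],z,True))
E
```

```text
t: 2.95
ee_pos: [0.4803, 0.1596, 0.2455]
ee_rot: [3.141, 0.001, -3.051]
wrist_force: [0.5, 0.3, 0.7]
opening: 0.0854
t: 3.35
ee_pos: [0.4846, 0.0995, 0.1724]
ee_rot: [-3.141, -0.002, -3.059]
wrist_force: [0.5, 0.8, 0.5]
opening: 0.0854
[0.48458122 0.09946812 0.17237419] [-3.14098021e+00 -2.28871536e-03 -3.05876107e+00]
[0.41063878 0.09405199 0.30118015] [2.84535866e+00 3.73483435e-04 1.65378405e+00]
upper_rim_left {'pixel': [405.6, 202.5], 'confidence': 0.89} [0.47392367 0.23371079 0.075     ]
upper_yellow {'pixel': [70.6, 276.6], 'confidence': 0.74} [ 0.58240571 -0.08279561  0.075     ]
upper_yellow {'pixel': [323.8, 298.4], 'confidence': 0.66} [0.57492624 0.17500186 0.075     ]
upper_centre {'pixel': [321.9, 192.8], 'confidence': 0.59} [0.48197485 0.16474482 0.0375    ]
upper_centre {'pixel': [72.2, 275.6], 'confidence': 0.23} [ 0.60883717 -0.10918294  0.0375    ]
```

View pics/w2.png

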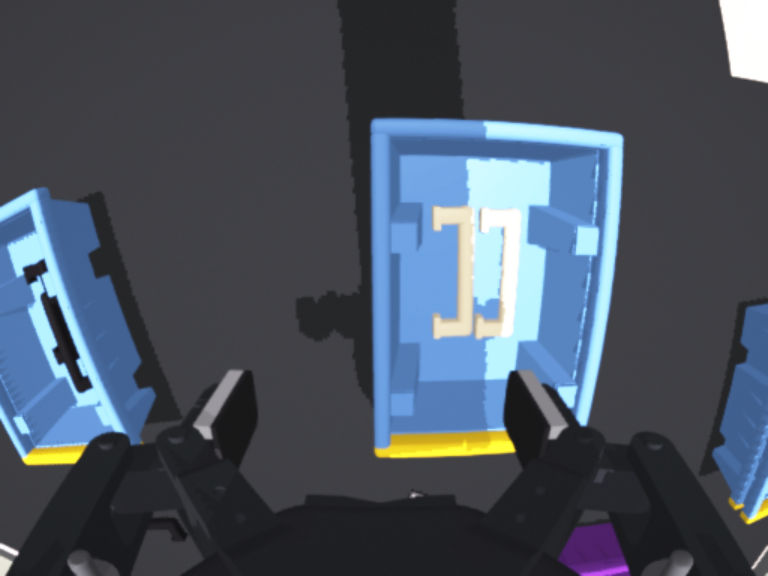

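The rim's midline (x≈381) sits centred between the jaws (x≈382), so I'll descend and close gently on it.

```bash
python3 -m jog '[{"jaw":1,"x":-0.02,"y":0,"z":0.4,"yaw":0},{"jaw":1,"x":-0.02,"y":0,"z":0.7,"yaw":0},{"jaw":1,"x":-0.02,"y":0,"z":0.7,"yaw":0}]'; python3 -m jog '[{"jaw":1,"x":0,"y":0,"z":0.25,"yaw":0},{"jaw":1,"x":0,"y":0,"z":0.51,"yaw":0},{"jaw":0.3,"x":0,"y":0,"z":0.51,"yaw":0},{"jaw":-0.2,"x":0,"y":0,"z":0.51,"yaw":0},{"jaw":-0.5,"x":0,"y":0,"z":0.51,"yaw":0}]'
python3 - <<'E'
from h import *
c=camera("wrist");save(c,"w3")
E
```

```text
t: 3.85
ee_pos: [0.4847, 0.1009, 0.1154]
ee_rot: [-3.141, -0.005, -3.054]
wrist_force: [-1.6, -0.4, -0.1]
opening: 0.0855
t: 4.35
ee_pos: [0.4884, 0.1007, 0.0782]
ee_rot: [3.141, 0.003, -3.055]
wrist_force: [0.2, -0.5, 0.1]
opening: 0.044
```

View pics/w3.png

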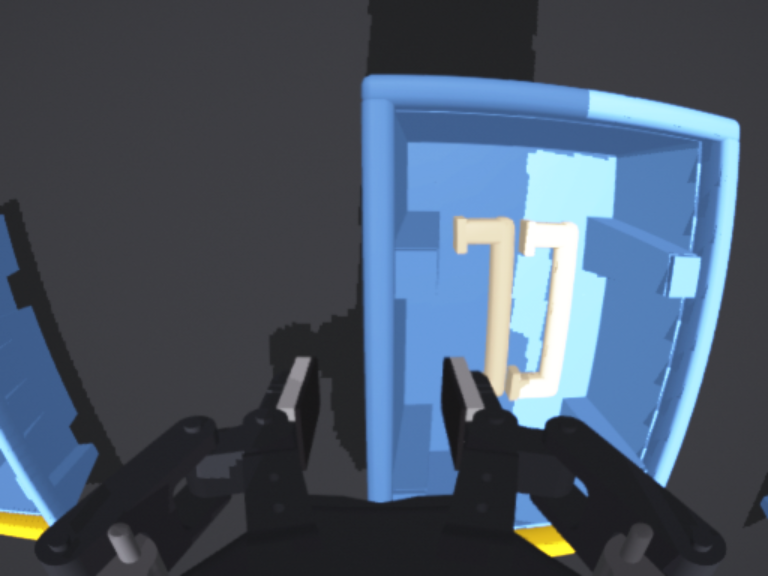

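The jaws straddle the rim (x≈381). I'll go down about 5 mm and close.

```bash
python3 -m jog '[{"jaw":-0.6,"x":0,"y":0,"z":0.05,"yaw":0},{"jaw":-0.7,"x":0,"y":0,"z":0.05,"yaw":0},{"jaw":-0.85,"x":0,"y":0,"z":0.05,"yaw":0},{"jaw":-1,"x":0,"y":0,"z":0.05,"yaw":0},{"jaw":-1,"x":0,"y":0,"z":0.05,"yaw":0}]' 60;  python3 -m jog '[{"jaw":-1,"x":0,"y":0,"z":0,"yaw":0},{"jaw":-1,"x":0,"y":0,"z":0,"yaw":0},{"jaw":-1,"x":0,"y":0,"z":-0.06,"yaw":0},{"jaw":-1,"x":0,"y":0,"z":-0.12,"yaw":0},{"jaw":-1,"x":0,"y":0,"z":-0.18,"yaw":0}]' 110
python3 - <<'E'
from h import *
c=camera("wrist");save(c,"w4")
c=camera("side");save(c,"s4")
o=observe();print(o["wrist_force"],o["wrist_torque"],o["opening"],o["ee_pos"])
E
```

```text
t: 4.9
ee_pos: [0.4869, 0.1001, 0.0728]
ee_rot: [3.141, -0.0, -3.056]
wrist_force: [-1.8, -0.7, 5.4]
opening: 0.0087
t: 5.4
ee_pos: [0.4862, 0.0995, 0.0866]
ee_rot: [-3.141, -0.001, -3.056]
wrist_force: [0.4, 0.8, -2.6]
opening: 0.007
[ 0.20738261 -0.6307907  -4.03520144] [-0.20131772 -0.03709654  0.02047098] 0.007183288516209484 [0.48721868 0.09987991 0.08731153]
```

View pics/w4.png

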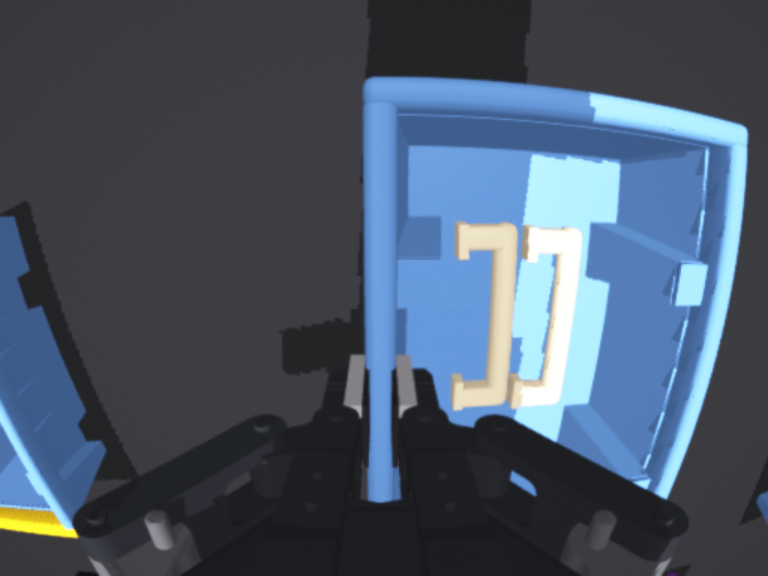

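View pics/s4.png

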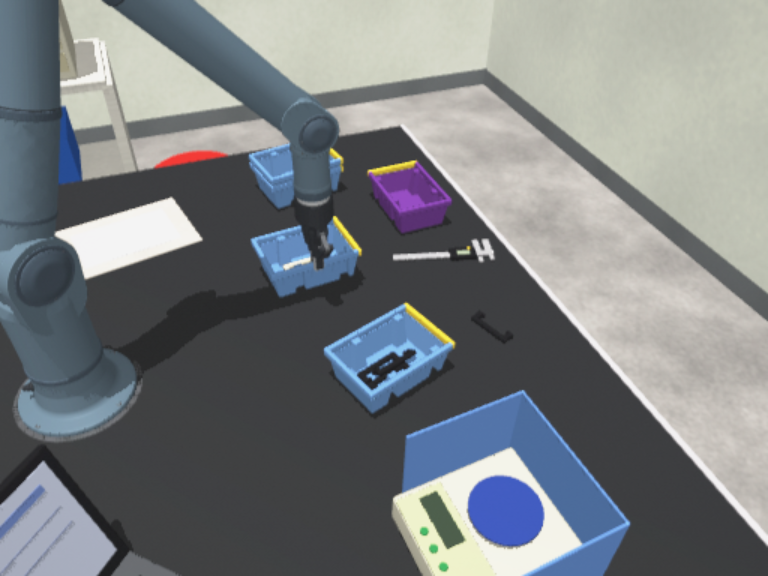

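The rim is pinched and the tote is off the bench: wrist Fz is about -4 N and the handles are still in place. I'll lift it smoothly.

```bash
python3 -m jog '[{"jaw":-1,"x":0,"y":0,"z":-0.15,"yaw":0},{"jaw":-1,"x":0,"y":0,"z":-0.35,"yaw":0},{"jaw":-1,"x":0,"y":0,"z":-0.55,"yaw":0},{"jaw":-1,"x":0,"y":0,"z":-0.75,"yaw":0},{"jaw":-1,"x":0,"y":0,"z":-0.95,"yaw":0}]'; python3 -m jog '[{"jaw":-1,"x":0,"y":0,"z":-0.2,"yaw":0},{"jaw":-1,"x":0,"y":0,"z":-0.4,"yaw":0},{"jaw":-1,"x":0,"y":0,"z":-0.55,"yaw":0},{"jaw":-1,"x":0,"y":0,"z":-0.6,"yaw":0},{"jaw":-1,"x":0,"y":0,"z":-0.6,"yaw":0}]'
python3 - <<'E'
from h import *
c=camera("wrist");save(c,"w5")
c=camera("side");save(c,"s5")
o=observe();print(o["wrist_force"],o["wrist_torque"],o["opening"],o["ee_pos"],o["q"])
E
```

```text
t: 6.0
ee_pos: [0.4867, 0.0997, 0.164]
ee_rot: [-3.141, -0.0, -3.056]
wrist_force: [-0.4, -0.0, -2.9]
opening: 0.0069
t: 6.5
ee_pos: [0.4872, 0.1, 0.2115]
ee_rot: [3.141, 0.001, -3.056]
wrist_force: [1.0, 0.0, -2.5]
opening: 0.0073
[-0.2981155   0.52326281 -3.18743114] [-0.18801854 -0.01850263  0.00055599] 0.0069028347321396484 [0.48622248 0.09977746 0.21019999] [-0.70347522  0.13116584  0.45054434  2.01335106 -0.06698885  1.01255292
  1.43576948]
```

View pics/w5.png

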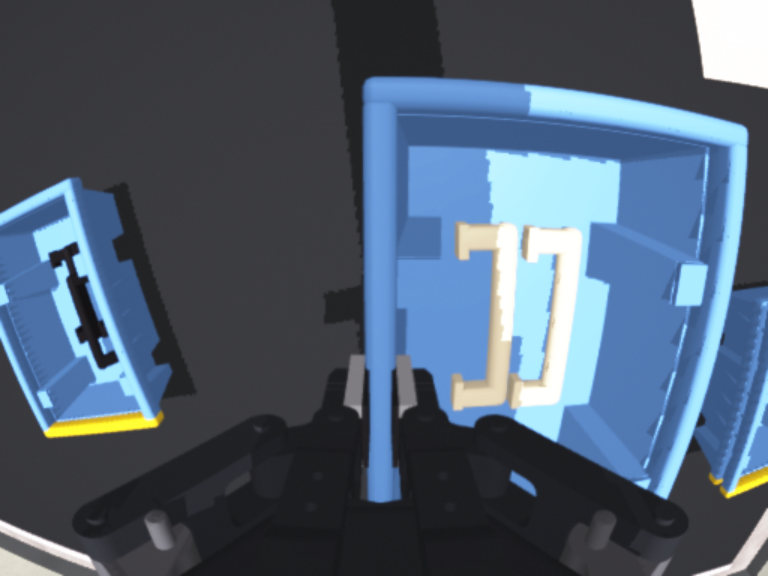

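View pics/s5.png

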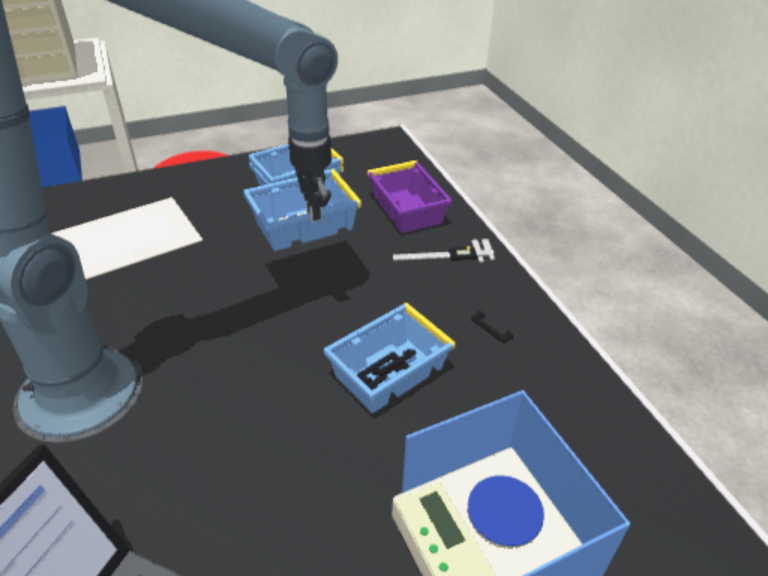

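The tote is held level with no slip, and the wrist view is unchanged. Next I'll turn it clockwise in place by 167° in total, in tool-yaw steps.

```bash
python3 -m jog '[{"jaw":-1,"x":0,"y":0,"z":0,"yaw":0.03},{"jaw":-1,"x":0,"y":0,"z":0,"yaw":0.09},{"jaw":-1,"x":0,"y":0,"z":0,"yaw":0.16},{"jaw":-1,"x":0,"y":0,"z":0,"yaw":0.23},{"jaw":-1,"x":0,"y":0,"z":0,"yaw":0.3}]'; python3 -m jog '[{"jaw":-1,"x":0,"y":0,"z":0,"yaw":0.07},{"jaw":-1,"x":0,"y":0,"z":0,"yaw":0.14},{"jaw":-1,"x":0,"y":0,"z":0,"yaw":0.21},{"jaw":-1,"x":0,"y":0,"z":0,"yaw":0.28},{"jaw":-1,"x":0,"y":0,"z":0,"yaw":0.35}]'
python3 - <<'E'
from h import *
c=camera("wrist");save(c,"w6")
o=observe();print(o["wrist_force"],o["wrist_torque"],o["opening"],o["ee_pos"],o["ee_rot"],o["q"])
E
```

```text
t: 7.1
ee_pos: [0.4859, 0.0997, 0.2096]
ee_rot: [-3.139, -0.002, 2.751]
wrist_force: [0.4, 0.5, -2.3]
opening: 0.0073
t: 7.6
ee_pos: [0.4857, 0.0997, 0.2096]
ee_rot: [-3.138, -0.001, 2.202]
wrist_force: [-0.7, -0.2, -3.6]
opening: 0.007
[ 0.18209745  0.72684393 -3.27909551] [-0.13654604  0.14204409  0.04008681] 0.0070757029924824215 [0.48586828 0.09956552 0.20962579] [-3.13859042e+00 -5.44508226e-04  2.19850839e+00] [-0.78392022  0.13530701  0.53872936  2.01699302 -0.08096282  1.01274385
  0.421634  ]
```

View pics/w6.png

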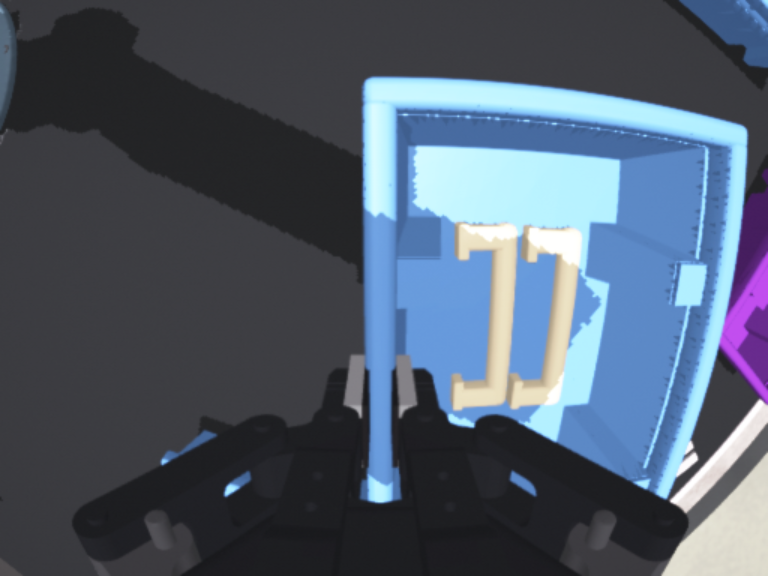

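```bash
python3 -m jog '[{"jaw":-1,"x":0,"y":0,"z":0,"yaw":0.07},{"jaw":-1,"x":0,"y":0,"z":0,"yaw":0.14},{"jaw":-1,"x":0,"y":0,"z":0,"yaw":0.21},{"jaw":-1,"x":0,"y":0,"z":0,"yaw":0.28},{"jaw":-1,"x":0,"y":0,"z":0,"yaw":0.35}]'; python3 -m jog '[{"jaw":-1,"x":0,"y":0,"z":0,"yaw":0.07},{"jaw":-1,"x":0,"y":0,"z":0,"yaw":0.14},{"jaw":-1,"x":0,"y":0,"z":0,"yaw":0.21},{"jaw":-1,"x":0,"y":0,"z":0,"yaw":0.28},{"jaw":-1,"x":0,"y":0,"z":0,"yaw":0.35}]'; python3 -m jog '[{"jaw":-1,"x":0,"y":0,"z":0,"yaw":0.07},{"jaw":-1,"x":0,"y":0,"z":0,"yaw":0.14},{"jaw":-1,"x":0,"y":0,"z":0,"yaw":0.21},{"jaw":-1,"x":0,"y":0,"z":0,"yaw":0.28},{"jaw":-1,"x":0,"y":0,"z":0,"yaw":0.35}]'
python3 - <<'E'
from h import *
o=observe();print(o["wrist_force"],o["opening"],o["ee_pos"],o["ee_rot"],o["q"])
yw=o["ee_rot"][2];d=np.array([.5225,-.0984])-np.array(o["ee_pos"][:2])
print("x,y units",(d@[np.cos(yw),np.sin(yw)])/.08,(d@[np.sin(yw),-np.cos(yw)])/.08,"yaw",-(np.degrees((.3123-yw+np.pi)%(2*np.pi)-np.pi))/90)
E
```

```text
t: 8.15
ee_pos: [0.4859, 0.0999, 0.2099]
ee_rot: [-3.139, 0.0, 1.654]
wrist_force: [0.4, -0.1, -3.7]
opening: 0.0074
t: 8.65
ee_pos: [0.486, 0.1, 0.2099]
ee_rot: [-3.14, 0.001, 1.104]
wrist_force: [-0.2, -0.1, -2.9]
opening: 0.0071
t: 9.15
ee_pos: [0.4861, 0.1001, 0.21]
ee_rot: [-3.141, 0.002, 0.554]
wrist_force: [0.2, 0.0, -2.9]
opening: 0.0072
[ 0.21701138  0.01734039 -2.93197193] 0.007163291359970825 [0.48610764 0.10005499 0.21000403] [-3.14069901e+00  1.64608135e-03  5.53993472e-01] [-0.92714044  0.14468385  0.69709009  2.02195361 -0.10971208  1.01295178
 -1.1936022 ]
x,y units -0.9181941649221482 2.348971513642592 yaw 0.1538668430802228
```

```bash
python3 -m jog '[{"jaw":-1,"x":-0.1,"y":0.12,"z":0,"yaw":0.06},{"jaw":-1,"x":-0.2,"y":0.32,"z":0,"yaw":0.12},{"jaw":-1,"x":-0.3,"y":0.55,"z":0,"yaw":0.155},{"jaw":-1,"x":-0.38,"y":0.8,"z":0,"yaw":0.155},{"jaw":-1,"x":-0.45,"y":1,"z":0,"yaw":0.155}]'
python3 - <<'E'
from h import *
o=observe();print(o["wrist_force"],o["opening"],o["ee_pos"],o["ee_rot"])
yw=o["ee_rot"][2];d=np.array([.5225,-.0984])-np.array(o["ee_pos"][:2])
print("x,y units",(d@[np.cos(yw),np.sin(yw)])/.08,(d@[np.sin(yw),-np.cos(yw)])/.08,"yaw",-(np.degrees((.3123-yw+np.pi)%(2*np.pi)-np.pi))/90)
E
```

```text
t: 9.65
ee_pos: [0.4986, 0.011, 0.2105]
ee_rot: [3.141, 0.0, 0.313]
wrist_force: [0.5, -0.0, -2.3]
opening: 0.0074
[ 0.48993385 -0.02494694 -2.34242934] 0.007439850659657386 [0.49855173 0.01102037 0.21053785] [3.14149164e+00 4.25596596e-04 3.13023731e-01]
x,y units -0.1363752045338974 1.3934729853649077 yaw 0.0004607415316763157
```

```bash
python3 -m jog '[{"jaw":-1,"x":-0.02,"y":0.2,"z":0,"yaw":0},{"jaw":-1,"x":-0.05,"y":0.4,"z":0,"yaw":0},{"jaw":-1,"x":-0.07,"y":0.6,"z":0,"yaw":0},{"jaw":-1,"x":-0.1,"y":0.8,"z":0,"yaw":0},{"jaw":-1,"x":-0.13,"y":1,"z":0,"yaw":0}]';python3 -m jog '[{"jaw":-1,"x":0,"y":0.18,"z":0,"yaw":0},{"jaw":-1,"x":0,"y":0.3,"z":0,"yaw":0},{"jaw":-1,"x":0,"y":0.36,"z":0,"yaw":0},{"jaw":-1,"x":0,"y":0.36,"z":0,"yaw":0},{"jaw":-1,"x":0,"y":0.36,"z":0,"yaw":0}]'
python3 - <<'E'
from h import *
o=observe();print(o["wrist_force"],o["opening"],o["ee_pos"],o["ee_rot"])
yw=o["ee_rot"][2];d=np.array([.5225,-.0984])-np.array(o["ee_pos"][:2])
print("x,y units",(d@[np.cos(yw),np.sin(yw)])/.08,(d@[np.sin(yw),-np.cos(yw)])/.08,"yaw",-(np.degrees((.3123-yw+np.pi)%(2*np.pi)-np.pi))/90)
c=camera("side");save(c,"s7");c=camera("wrist");save(c,"w7");c=camera("top");save(c,"t7")
im=cv2.cvtColor(c["image"],cv2.COLOR_RGB2BGR)
cv2.imwrite("pics/t7c.png",cv2.resize(im[150:270,240:360],None,fx=5,fy=5,interpolation=cv2.INTER_CUBIC))
E
```

```text
t: 10.15
ee_pos: [0.5131, -0.0676, 0.2105]
ee_rot: [-3.141, 0.001, 0.314]
wrist_force: [1.1, 0.6, -3.2]
opening: 0.0069
t: 10.65
ee_pos: [0.5221, -0.093, 0.2106]
ee_rot: [-3.141, 0.0, 0.314]
wrist_force: [-1.0, 0.4, -3.3]
opening: 0.0073
[-1.04801954  0.43495883 -3.28480754] 0.007251274801627902 [ 0.52209652 -0.0929946   0.21062039] [-3.14078377e+00  4.97654287e-04  3.14238113e-01]
x,y units -0.016088038062710055 0.0658177729520623 yaw 0.0012338412660571419
```

View pics/s7.png

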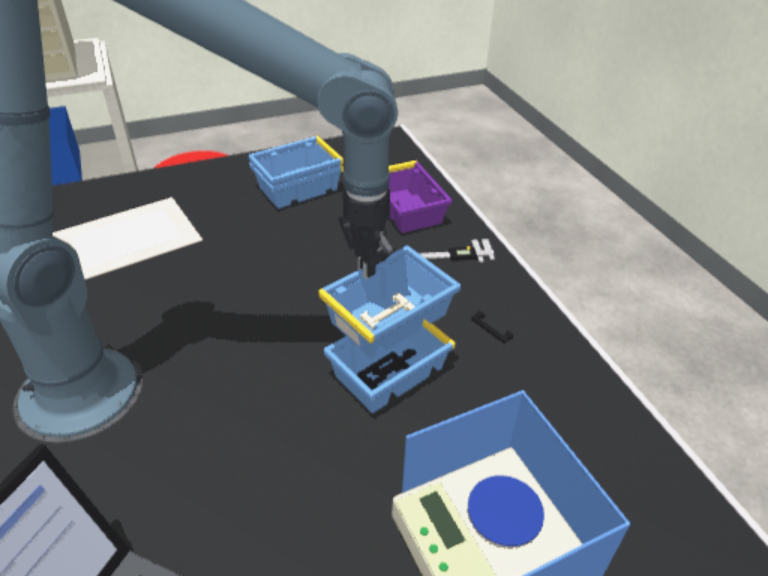

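View pics/w7.png

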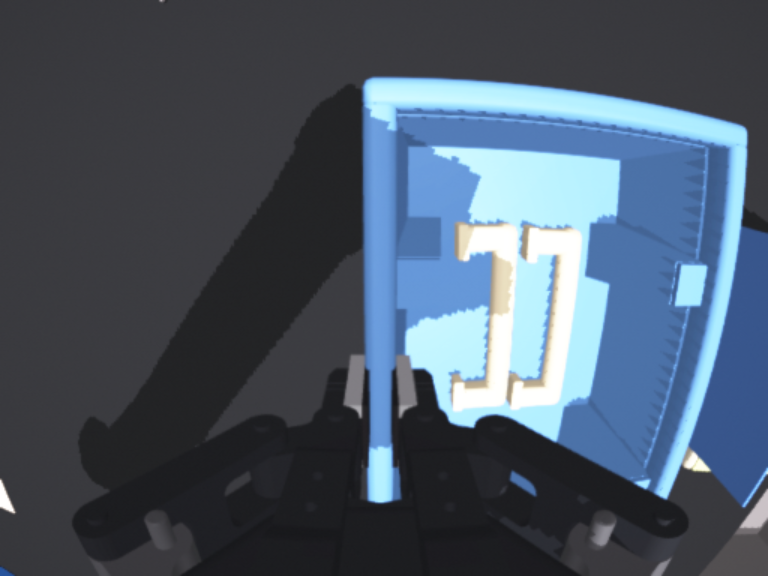

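View pics/t7c.png

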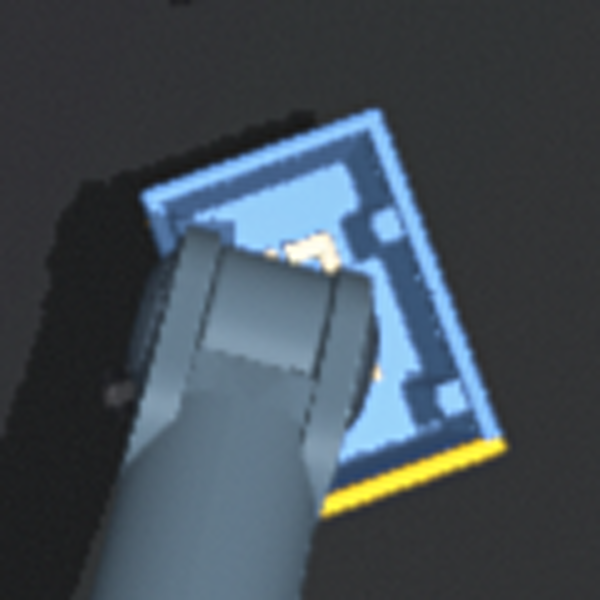

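Run:
```python
from h import *
from scipy.optimize import least_squares
c=camera("top");o=observe();print(o["ee_pos"])
im=cv2.cvtColor(c["image"],cv2.COLOR_RGB2BGR)
def rim(x,y,yaw):
    t=np.array([[.1,.07],[-.1,.07],[-.1,-.07],[.1,-.07]]);R=np.array([[np.cos(yaw),-np.sin(yaw)],[np.sin(yaw),np.cos(yaw)]])
    return t@R.T+[x,y]
z=o["ee_pos"][2]-.0728+.075; yaw=o["ee_rot"][2]+np.pi
R=lambda a:np.array([[np.cos(a),-np.sin(a)],[np.sin(a),np.cos(a)]])
ctr=np.array(o["ee_pos"][:2])-R(yaw)@[.0006,-.0651]
print("pred centre",ctr,yaw,[np.round(proj(c,[*q,z]),1).tolist() for q in rim(*ctr,yaw)])
# mask fit using visible edges: dense corner refine via hull of mask restricted to visible 3 corners
hsv=cv2.cvtColor(im,cv2.COLOR_BGR2HSV)
m=((((hsv[...,0]>90)&(hsv[...,0]<120))|((hsv[...,0]>20)&(hsv[...,0]<35)))&(hsv[...,1]>90)&(hsv[...,2]>150)).astype(np.uint8)
r0,r1,c0,c1=150,270,240,360;S=8
mm=m[r0:r1,c0:c1];cs,_=cv2.findContours(mm,0,2);big=[k for k in cs if cv2.contourArea(k)>15]
full=np.zeros_like(mm);cv2.drawContours(full,[cv2.convexHull(np.vstack(big))],-1,1,-1)
F=cv2.resize(full.astype(np.float32),None,fx=S,fy=S)>.5
# ignore lower-left occluded: pixels left of line through crop(30,45)-(65,105)
yy,xx=np.mgrid[:F.shape[0],:F.shape[1]]/S
W=((xx-29)*(105-44)-(yy-36)*(64-29))>0
from scipy.optimize import minimize
def cost(p):
    P=np.array([proj(c,[*q,z]) for q in rim(*p)]);P=(P-[c0,r0]+.5)*S
    A=np.zeros(F.shape,np.uint8);cv2.fillPoly(A,[np.round(P*16).astype(np.int32)],1,shift=4)
    return ((A.astype(bool)^F)&W).mean()
x0=np.array([*ctr,yaw])
b=min((minimize(cost,x0+d,method="Nelder-Mead",options=dict(initial_simplex=x0+d+np.array([[0,0,0],[.01,0,0],[0,.01,0],[0,0,.1]]))) for d in [np.zeros(3),np.array([.004,-.004,.03]),np.array([-.004,.004,-.03])]),key=lambda r:r.fun)
print("fit",b.x,b.fun,[np.round(proj(c,[*q,z]),1).tolist() for q in rim(*b.x)])
```

```text
[ 0.52220116 -0.09277962  0.21076918]
pred centre [ 0.54293607 -0.15449213] 3.456517781507821 [[341.2, 239.3], [315.5, 170.5], [267.6, 187.6], [292.7, 256.8]]
fit [ 0.54204649 -0.15446957  3.45890169] 0.0031108940972222224 [[341.3, 239.6], [315.4, 170.8], [267.6, 188.0], [292.8, 257.2]]
```

The predicted and fitted upper poses agree within 1 mm. A 5.5 mm tool-y shift remains. I'll centre it and lower to just above the rim.

```bash
python3 -m jog '[{"jaw":-1,"x":-0.01,"y":0.04,"z":0.1,"yaw":0},{"jaw":-1,"x":-0.015,"y":0.07,"z":0.25,"yaw":0},{"jaw":-1,"x":-0.015,"y":0.07,"z":0.4,"yaw":0},{"jaw":-1,"x":-0.015,"y":0.07,"z":0.55,"yaw":0},{"jaw":-1,"x":-0.015,"y":0.07,"z":0.68,"yaw":0}]'; python3 -m jog '[{"jaw":-1,"x":0,"y":0,"z":0,"yaw":0},{"jaw":-1,"x":0,"y":0,"z":0,"yaw":0}]'
python3 - <<'E'
from h import *
o=observe();print(o["wrist_force"],o["wrist_torque"],o["opening"],o["ee_pos"],o["ee_rot"])
yw=o["ee_rot"][2];d=np.array([.5225,-.0984])-np.array(o["ee_pos"][:2])
print("x,y units",(d@[np.cos(yw),np.sin(yw)])/.08,(d@[np.sin(yw),-np.cos(yw)])/.08,"yaw",-(np.degrees((.3123-yw+np.pi)%(2*np.pi)-np.pi))/90)
c=camera("side")
im=cv2.cvtColor(c["image"],cv2.COLOR_RGB2BGR)
cv2.imwrite("pics/s8.png",cv2.resize(im[150:290,190:330],None,fx=4.2,fy=4.2,interpolation=cv2.INTER_CUBIC))
E
```

```text
t: 11.35
ee_pos: [0.522, -0.0992, 0.1546]
ee_rot: [-3.141, 0.002, 0.313]
wrist_force: [0.1, 0.0, -2.8]
opening: 0.0071
t: 11.55
ee_pos: [0.5226, -0.0995, 0.156]
ee_rot: [3.141, 0.001, 0.313]
wrist_force: [0.4, 0.5, -3.0]
opening: 0.007
[ 0.40790952  0.48342988 -2.96663457] [0.17522321 0.0267132  0.03122091] 0.006987346973282278 [ 0.52264984 -0.09945424  0.15601433] [3.14147861e+00 1.01417896e-03 3.13431643e-01]
x,y units 0.0022813820964564407 -0.013113463460002648 yaw 0.000720426415220588
```

View pics/s8.png

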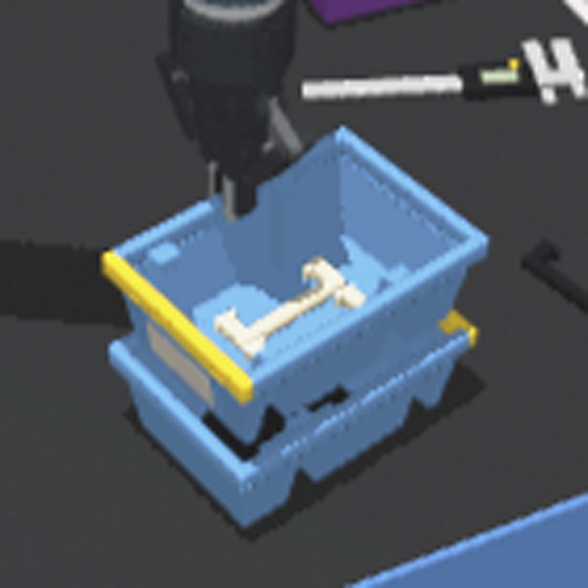

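The upper tote is aligned, with the yellow ends opposite. Now I'll creep down to the ledges, which should be reached at TCP z≈0.140.

```bash
python3 -m jog '[{"jaw":-1,"x":0,"y":-0.01,"z":0.04,"yaw":0},{"jaw":-1,"x":0,"y":-0.01,"z":0.07,"yaw":0},{"jaw":-1,"x":0,"y":-0.01,"z":0.1,"yaw":0},{"jaw":-1,"x":0,"y":-0.01,"z":0.13,"yaw":0},{"jaw":-1,"x":0,"y":-0.01,"z":0.15,"yaw":0}]'; python3 -m jog '[{"jaw":-1,"x":0,"y":0,"z":0.01,"yaw":0},{"jaw":-1,"x":0,"y":0,"z":0.02,"yaw":0},{"jaw":-1,"x":0,"y":0,"z":0.03,"yaw":0}]'
python3 - <<'E'
from h import *
o=observe();print(o["wrist_force"],o["wrist_torque"],o["opening"],o["ee_pos"],o["ee_rot"])
E
```

```text
t: 12.1
ee_pos: [0.5225, -0.0986, 0.1442]
ee_rot: [-3.141, 0.0, 0.313]
wrist_force: [0.0, 0.3, -2.8]
opening: 0.007
t: 12.4
ee_pos: [0.5227, -0.0987, 0.1421]
ee_rot: [3.141, -0.0, 0.313]
wrist_force: [0.0, 0.8, -4.5]
opening: 0.007
[ 0.01967831  0.82794825 -4.47067073] [0.22437214 0.1299535  0.00173298] 0.00696178988659353 [ 0.52267856 -0.09868404  0.14206717] [ 3.14149619e+00 -1.24953912e-04  3.13413578e-01]
```

```bash
python3 -m jog '[{"jaw":-1,"x":0,"y":0,"z":0.01,"yaw":0},{"jaw":-1,"x":0,"y":0,"z":0.02,"yaw":0},{"jaw":-1,"x":0,"y":0,"z":0.02,"yaw":0}]'; python3 -m jog '[{"jaw":-1,"x":0,"y":0,"z":0.01,"yaw":0},{"jaw":-1,"x":0,"y":0,"z":0.015,"yaw":0},{"jaw":-1,"x":0,"y":0,"z":0.015,"yaw":0}]'
python3 - <<'E'
from h import *
o=observe();print(o["wrist_force"],o["wrist_torque"],o["opening"],o["ee_pos"],o["ee_rot"])
E
```

```text
t: 12.7
ee_pos: [0.5227, -0.0985, 0.1405]
ee_rot: [-3.141, -0.0, 0.314]
wrist_force: [-0.8, -0.0, -2.6]
opening: 0.0073
t: 13.0
ee_pos: [0.5228, -0.0984, 0.14]
ee_rot: [-3.141, -0.0, 0.314]
wrist_force: [-3.3, 1.8, 5.2]
opening: 0.0072
[-3.28879327  1.79786474  5.23946964] [ 0.36640014  0.6776313  -0.02191416] 0.007249924446143198 [ 0.52275247 -0.09839328  0.14001145] [-3.14060815e+00 -1.87394060e-04  3.13611944e-01]
```

Contact came at z = 0.140 as predicted. I'll check it before releasing.

Run:
```python
from h import *
c=camera("side")
im=cv2.cvtColor(c["image"],cv2.COLOR_RGB2BGR)
cv2.imwrite("pics/s9.png",cv2.resize(im[150:290,190:330],None,fx=4.2,fy=4.2,interpolation=cv2.INTER_CUBIC))
o=observe();print(o["wrist_force"],o["wrist_torque"],o["ee_pos"])
```

```text
[-3.34157816  2.41633653  5.48716747] [0.3522169  0.66244963 0.03793819] [ 0.52277077 -0.0984091   0.14001839]
```

View pics/s9.png

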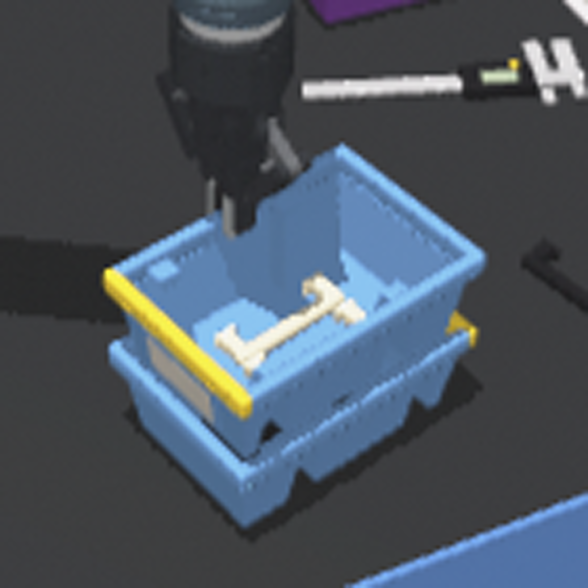

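It looks seated inside the rim with light contact force. I'll ease the grip to 20 N, then open slowly.

```bash
python3 -m jog '[{"jaw":-1,"x":0,"y":0,"z":0,"yaw":0},{"jaw":-1,"x":0,"y":0,"z":0,"yaw":0}]' 20; python3 -m jog '[{"jaw":-0.8,"x":0,"y":0,"z":0,"yaw":0},{"jaw":-0.7,"x":0,"y":0,"z":0,"yaw":0},{"jaw":-0.6,"x":0,"y":0,"z":0,"yaw":0},{"jaw":-0.5,"x":0,"y":0,"z":0,"yaw":0},{"jaw":-0.4,"x":0,"y":0,"z":0,"yaw":0}]'
python3 - <<'E'
from h import *
o=observe();print(o["wrist_force"],o["wrist_torque"],o["opening"],o["ee_pos"])
c=camera("side")
im=cv2.cvtColor(c["image"],cv2.COLOR_RGB2BGR)
cv2.imwrite("pics/s10.png",cv2.resize(im[150:290,190:330],None,fx=4.2,fy=4.2,interpolation=cv2.INTER_CUBIC))
c=camera("wrist");save(c,"w10")
E
```

```text
t: 13.25
ee_pos: [0.5228, -0.0984, 0.14]
ee_rot: [-3.141, -0.0, 0.314]
wrist_force: [-2.3, 1.2, 5.2]
opening: 0.007
t: 13.75
ee_pos: [0.5227, -0.0989, 0.1392]
ee_rot: [3.141, -0.0, 0.313]
wrist_force: [-0.3, -0.2, 1.2]
opening: 0.0256
[-0.31533213 -0.16032655  1.18537507] [-0.00708203  0.08244562  0.00420423] 0.02560126843284169 [ 0.52274426 -0.09891287  0.13920831]
```

View pics/s10.png

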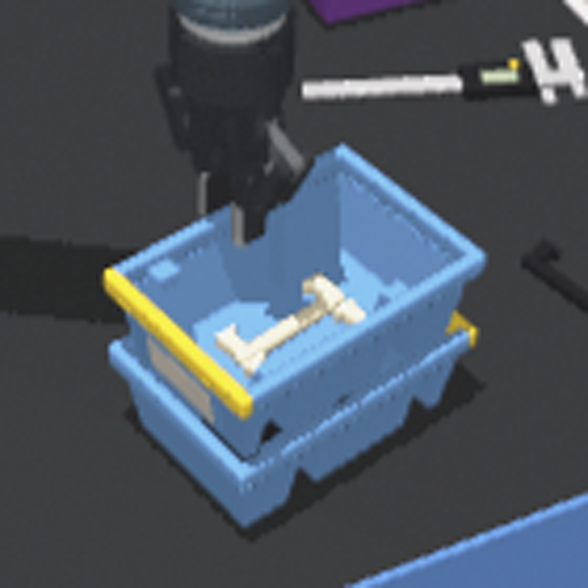

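View pics/w10.png

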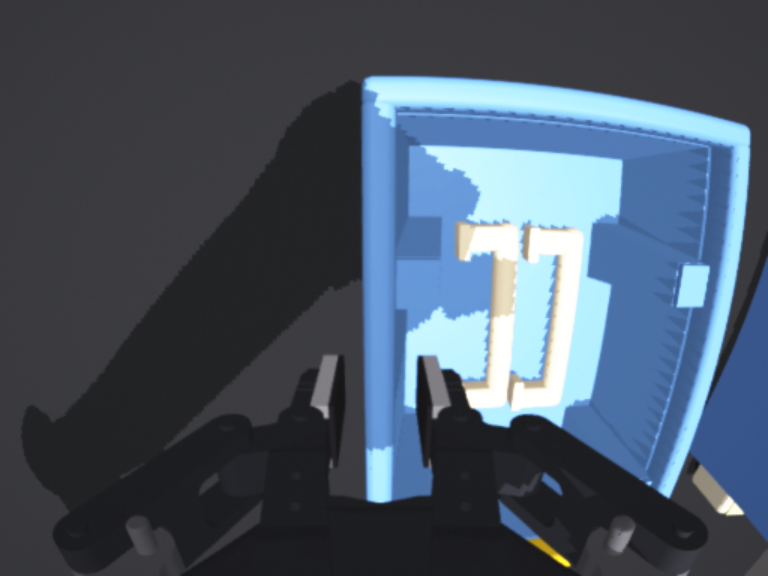

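Released, and the tote did not drop or shift. Both fingers are clear of the rim at about x 343 and 418, with the rim between 365 and 395. I'll retreat straight up, then back.

```bash
python3 -m jog '[{"jaw":-0.4,"x":0,"y":0,"z":-0.1,"yaw":0},{"jaw":-0.4,"x":0,"y":0,"z":-0.3,"yaw":0},{"jaw":-0.4,"x":0,"y":0,"z":-0.6,"yaw":0},{"jaw":-0.4,"x":0,"y":0,"z":-1,"yaw":0}]'; python3 -m jog '[{"jaw":-0.4,"x":0,"y":-0.3,"z":-0.4,"yaw":0},{"jaw":-0.4,"x":0,"y":-0.7,"z":-0.8,"yaw":0},{"jaw":-0.4,"x":0,"y":-1,"z":-0.8,"yaw":0}]'; python3 -m jog '[{"jaw":-0.4,"x":0,"y":-0.5,"z":0,"yaw":0},{"jaw":-0.4,"x":0,"y":-1,"z":0,"yaw":0},{"jaw":-0.4,"x":0,"y":-1,"z":0,"yaw":0}]'; python3 -m jog '[{"jaw":-0.4,"x":0,"y":-0.5,"z":0,"yaw":0},{"jaw":-0.4,"x":0,"y":-1,"z":0,"yaw":0},{"jaw":-0.4,"x":0,"y":-1,"z":0,"yaw":0}]';python3 - <<'E'
from h import *
from scipy.optimize import minimize
c=camera("side");save(c,"s11")
c=camera("top");im=cv2.cvtColor(c["image"],cv2.COLOR_RGB2BGR)
cv2.imwrite("pics/t11.png",cv2.resize(im[150:270,240:360],None,fx=5,fy=5,interpolation=cv2.INTER_CUBIC))
for l,z in [("upper_centre",.1045),("upper_yellow",.142),("caliper_centre",.005),("spare_centre",.005)]:
  for r in pinpoint(l,c)[:2]:print(l,round(r["confidence"],2),np.round(r["pixel"],1),np.round(atz(c,r["pixel"],z),3))
def rim(x,y,yaw):
    t=np.array([[.1,.07],[-.1,.07],[-.1,-.07],[.1,-.07]]);R=np.array([[np.cos(yaw),-np.sin(yaw)],[np.sin(yaw),np.cos(yaw)]]);return t@R.T+[x,y]
for x,y,yw,z in [(.5431,-.1602,.3123,.075),(.5431,-.1602,.3123+np.pi,.142)]:
  print(np.round([(np.array(proj(c,[*q,z]))-[240,150])*5 for q in rim(x,y,yw)],0).tolist())
E
```

```text
t: 14.25
ee_pos: [0.5219, -0.0987, 0.2203]
ee_rot: [-3.141, 0.002, 0.313]
wrist_force: [0.8, -0.4, -0.3]
opening: 0.0257
t: 14.55
ee_pos: [0.5012, -0.022, 0.2894]
ee_rot: [3.142, -0.012, 0.312]
wrist_force: [0.2, -0.1, -0.4]
opening: 0.0253
t: 14.85
ee_pos: [0.4719, 0.0598, 0.2845]
ee_rot: [-3.138, -0.002, 0.323]
wrist_force: [-0.8, -0.2, -0.0]
opening: 0.0255
t: 15.15
ee_pos: [0.4472, 0.1351, 0.2843]
ee_rot: [-3.139, -0.001, 0.322]
wrist_force: [0.2, 0.7, 0.3]
opening: 0.0252
upper_centre 0.68 [304.3 217.5] [ 0.534 -0.166  0.105]
upper_yellow 0.66 [314.2 244.8] [ 0.454 -0.187  0.142]
upper_yellow 0.53 [293.5 215.6] [ 0.54  -0.131  0.142]
spare_centre 0.54 [282.8 140.7] [ 0.787 -0.117  0.005]
[[142.0, 208.0], [254.0, 520.0], [472.0, 442.0], [358.0, 132.0]]
[[492.0, 444.0], [372.0, 118.0], [145.0, 199.0], [263.0, 526.0]]
```

View pics/s11.png

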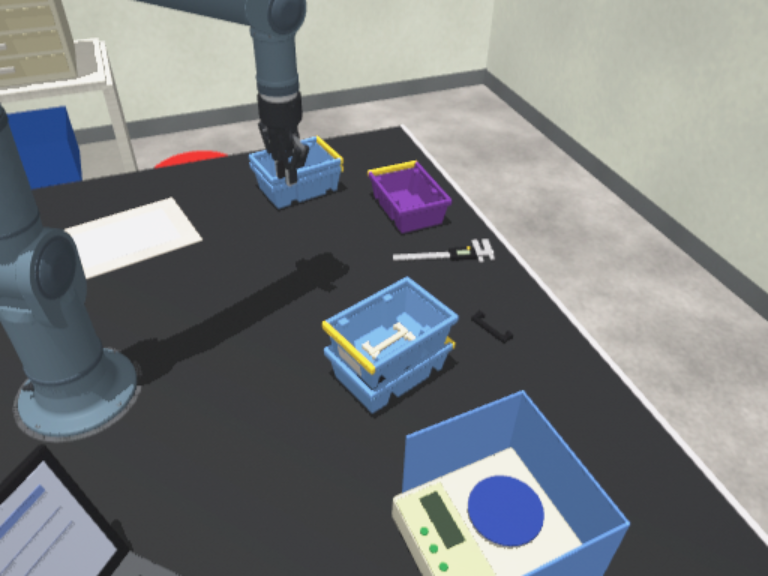

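View pics/t11.png

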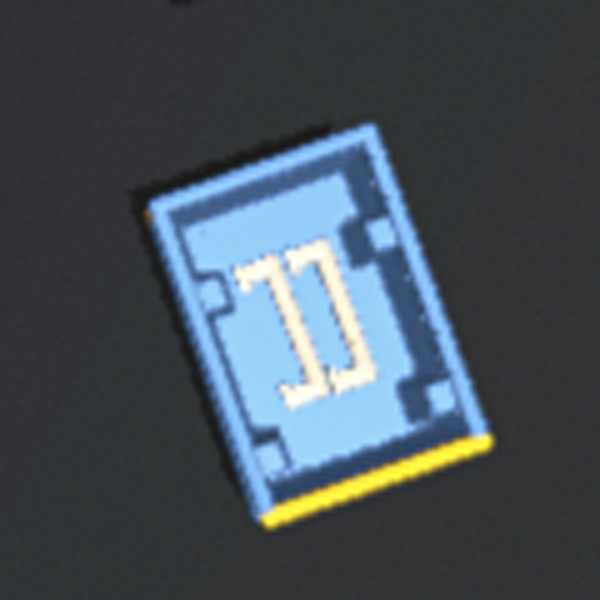

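The top view shows the rim corners within 1 px of the prediction. I'll check levelness and height with an overlay on the side view.

Run:
```python
from h import *
c=camera("side");im=cv2.cvtColor(c["image"],cv2.COLOR_RGB2BGR)
S=4.2;o=np.array([190,150])
b=cv2.resize(im[150:290,190:330],None,fx=S,fy=S,interpolation=cv2.INTER_CUBIC);b0=b.copy()
def rim(x,y,yaw):
    t=np.array([[.1,.07],[-.1,.07],[-.1,-.07],[.1,-.07]]);R=np.array([[np.cos(yaw),-np.sin(yaw)],[np.sin(yaw),np.cos(yaw)]]);return t@R.T+[x,y]
for z,col in [(.075,(0,0,255)),(.142,(0,255,0))]:
    P=np.array([(np.array(proj(c,[*q,z]))-o+.5)*S for q in rim(.5431,-.1602,.3123)])
    cv2.polylines(b,[P.round().astype(int)],True,col,1);print(z,P.round().tolist())
cv2.imwrite("pics/s12.png",b)
s=observe();print(s["t"],s["wrist_force"])
```

```text
0.075 [[341.0, 216.0], [108.0, 347.0], [244.0, 481.0], [482.0, 329.0]]
0.142 [[345.0, 143.0], [103.0, 273.0], [244.0, 407.0], [491.0, 256.0]]
15.5 [-0.15358207 -0.15852154 -0.28490043]
```

View pics/s12.png

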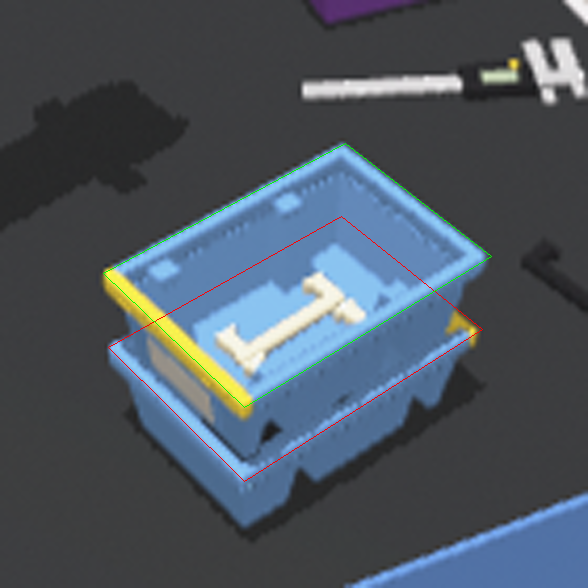

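Both rims match their predicted outlines within about 1 px: the upper level at 142 mm, the lower unmoved. Handing in.

```bash
python3 -c "
from station import hand_in
print(hand_in())"
```

```text
the job is handed in; nothing more can be done
None
```

I stacked the ivory-handle tote on the black-handle tote and handed the job in at about 15.5 s. The hand-in reported no verdict.

I pinched the upper tote by the middle of its -y long rim, lifted it and turned it 167° clockwise. I then lowered it onto the ledges at creep speed, eased the grip, opened slowly and backed the arm away.

**What the last checks showed:**
- **Height and level:** the ledges made contact at TCP z = 0.140 m, as predicted. In the side view the rims matched the expected outlines, upper at 142 mm and level, lower at 75 mm and unmoved, to about 1 px. In the top view the upper rim's corners matched to within about 1 px (about 3 mm).
- **Facing and handles:** the yellow ends face opposite ways and both ivory handles are inside the upper tote. The black handles were last seen inside the lower tote during lowering; the upper tote hides them now.
- **Other things on the bench:** the caliper, spare handle, balance, empties and purple tote look untouched.

**What disagreed:**
- **Top view:** the upper rim measured 1–2% shorter than predicted, which is within my reading error.
- **Network points:** in the final top picture the network put the upper middle about 10 mm from the rim fit. It also gave one false yellow-end hit and did not find the caliper, which is plain in the side picture.
- **Contact force:** at contact there was a small sideways force of 3–4 N, which disappeared when I let go.

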